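# Load the wood off-cut into the drilling jig

### The job

Load the wooden off-cut into the drilling jig: slide it lengthwise through the open mouth and under the bridge plate until its end is up against the end stop, lying flat on the bench, and let go of it. Leave the square steel tube and the white plastic block where they lie.

Things in the scene. Friction and masses are not known exactly. Their poses are not given: they have to be found in the camera images.
- wood_offcut: The piece to load: a rectangular softwood off-cut, 43 (x) x 99 (y) x 25 (z) mm, about 70 g, lying flat on the bench. Origin at the centre of its underside; its y axis runs along its length. Either end may go in first. The grinder and the big square ducts stand close behind the row of loose things: carry it over the front part of the bench, not in a wide arc.
- drill_jig: Steel drilling jig screwed to the bench (fixed): two side rails 40 mm high, an end stop, an aluminium bridge plate with two brass drill bushes on top. Origin on the bench in mid-channel. The channel runs along its y, 57 mm wide (x = -28.5 to 28.5 mm), no floor. Bridge plate: y = -37 to +13 mm, underside 40 mm, top 50 mm (bushes 55) above the bench. Feet out to x = +-62 mm.
- jig_mouth (a point): Middle of the jig's open mouth, on the bench, at jig y = +26 mm: the tips of its flared lead-in, about 64 mm apart and 30 mm high. It faces roughly to the right as the robot sees it, towards the loose blocks. A piece goes in here, moving along the jig's -y; axes as the jig's.
- jig_stop (a point): Middle of the end stop's inner face, on the bench, at jig y = -25 mm; axes as the jig's. With the 99 mm wood fully home, its centre is 49.5 mm from here towards the mouth, and about 48 mm of it stick out of the mouth, where it can still be held across its width.
- square_offcut: Bystander: off-cut of square steel tube, 75 (x) x 32 (y) x 32 (z) mm, hollow, loose on the bench. Origin at the centre of its underside.
- wear_block: Bystander: white plastic block, 78 (x) x 32 (y) x 38 (z) mm, loose on the bench. Origin at the centre of its underside.

How it is judged:
At the end, for the whole second after the job is handed in: The wooden off-cut lies flat on the bench in the jig's channel under the bridge plate, lengthwise, its inner end within 12 mm of the end stop, released and at rest; the steel tube and the plastic block are where they were (within 30 mm) (y of wood_offcut in the frame of drill_jig between 0.015 and 0.0365 m and x of wood_offcut in the frame of drill_jig between -0.015 and 0.015 m and angle between the y axis of wood_offcut and the y axis of drill_jig, either way round below 0.35 rad and angle between wood_offcut's own z axis and vertical below 0.1 rad and height (world z) of wood_offcut below 0.008 m and linear speed of wood_offcut below 0.02 m/s); the robot touches nothing.
It fails at once if the square steel tube is displaced by more than 30 mm (distance of square_offcut from where it was at the start of the episode above 0.03 m).
It fails at once if the white plastic block is displaced by more than 30 mm (distance of wear_block from where it was at the start of the episode above 0.03 m).
It also fails if it takes over 42 s, if anything falls off the work surface, if the arm or the gripper's body presses on something with over 40 N, if the wrist force passes 120 N, or if a joint passes its speed limit or range.

### The arm

A 7-joint arm with a two-finger parallel gripper is mounted at the origin on a cart in front of the work surface, level with it; the furniture and walls round the work are solid. World frame = base frame: x ahead of the robot, y to its left, z up, the work surface at z = 0. Lengths are in m, angles in rad, forces in N, time in s.
With the tool pointing down it reaches from about 0.35 to 0.9 m from the base axis. Payload 8.1 kg.
Tool frame: the origin (TCP) lies at the very end of the fingers, on their centre line; the grasp point (between the pads) lies 19 mm behind it; z points along the fingers, y is the line along which they close (so a half turn about z gives the same grasp; the last joint's range is limited). The gripper opens to 92 mm and grips with 3 to 60 N. Pads are 19 mm wide; open, the fingers measure 130 mm over their backs; the gripper's body (75 mm by 190 mm) begins 47 mm behind the grasp point.
Start: joints at [1.208, 0.434, 0.025, 1.573, -0.012, 1.134, -0.075], TCP at [0.161, -0.604, 0.227] pointing down, gripper open.
Joint ranges: [-2.62, 2.62], [-0.44, 2.09], [-1.27, 1.32], [0.08, 2.57], [-1.32, 4.46], [0.12, 2], [-2.74, 2.74]. Speed limits (rad/s): [2.22, 2.22, 3.01, 3.01, 3.14, 3.14, 3.14].

### API

Orientations are given as a rotation vector (axis times angle).
In Python, from cell import arm gives the robot as it stands.
- The arm moves only by the tool drive_tool, never from a script. Its argument "targets" is a list of rows, each a list of 7 numbers: the turn, a rotation vector about the world's x, y, z in units of 5 degrees (1.0 is 5 degrees), then the shift along the world's x, y, z in units of 40 mm (1.0 is 40 mm), then the opening, from 0 (shut) to 1 (fully open). In form: [[wx, wy, wz, dx, dy, dz, fingers], ...]. A call has 1 to 5 rows; each row is the pose to reach, as a shift and turn from the pose commanded when the call began; what a row does not reach only later rows make up. A row lasts 1/10 s, in which the tool goes at most 50 mm and 8.59 degrees, less where a joint would pass 70% of its speed; a pose out of reach is approached as far as the arm can. A call with a gripper value outside its range is refused whole. The fingers move at their own pace and stop on an object; "force" is the grip in N (left out, the last holds). Time passes only in rows, so rows that repeat a pose let the fingers close. It gives the time, the measured TCP pose, the force, the opening and the grip force at its end, in the units of the state.
- arm.observe(): the state, without advancing time (a new reading comes with each control period).
- arm.get_image(name): name is "side" or "top" or "wrist"; returns a dict with "pixels" (384x512x3 uint8, red, green, blue), "intrinsics" (3x3 intrinsics, pixels), "rvec" (rotation vector, rad) and "tvec" (3), from world to camera coordinates, as OpenCV has them; the wrist camera has in their place "mount" (4x4, takes a point from camera to tool coordinates, whose origin is the TCP and whose axes are the flange's). Camera axes: x right, y down, z forward; pixel columns grow to the right and rows downward; lengths in m; the calibration is good to about 2 mm. A picture is of the moment at which its call begins: read the wrist's pose just before it. There is no depth.
- arm.sign_off(): hands the job in; it is judged then, once.
The state is a dict: "clock": time; "joints": joint angles; "dq": joint speeds; "joint_efforts": joint torques, N m; "position": TCP position; "ee_rot": TCP orientation; "force": force on the tool from outside, world axes, zero at the start; "ft_torque": the same for the moment, N m; "width": opening from 0.0 (shut) to 1.0 (fully open); "gripper_force": force on a finger pad.
Only numpy, scipy, OpenCV 4.12 (cv2) and the standard library are available. Lean on these libraries where they do the work, as an engineer would, in place of code of your own. Each camera call takes 0.05 s, during which the arm holds its last target. There are 200 camera calls.

## Working session

There is one attempt and no reset: what is moved stays moved. The work goes in short steps, Python scripts to look and compute and a tool call to move; the robot and the scene stay as the last step left them, time stands still between calls to the robot, and variables do not carry over. Pictures are saved under pics/ and viewed, at most 10 in all, crops included, and the job is handed in when it is done.

Besides the shell and the picture viewer there is one more tool, called after "Call:" in YAML: its name, and indented under it one key for each argument. drive_tool: Moves the arm, as the interface text tells. Its arguments: {"type":"object","properties":{"targets":{"type":"array"},"force":{"type":"number"}},"required":["targets"]}

```bash
ls; mkdir -p pics
cat > h.py <<'E'
import numpy as np, cv2
from scipy.spatial.transform import Rotation as R
from cell import arm
def snap(n,fn):
    s=arm.observe(); d=arm.get_image(n); cv2.imwrite('pics/'+fn,d['pixels'][:,:,::-1])
    K=np.array(d['intrinsics'])
    if n=='wrist':
        T=np.eye(4);T[:3,:3]=R.from_rotvec(s['ee_rot']).as_matrix();T[:3,3]=s['position']
        M=T@np.array(d['mount']); Rc,o=M[:3,:3],M[:3,3]
    else:
        A=R.from_rotvec(np.ravel(d['rvec'])).as_matrix(); Rc=A.T; o=-A.T@np.ravel(d['tvec'])
    np.savez('pics/'+fn+'.npz',K=K,R=Rc,o=o); return d
def px(fn,u,v,z=0):
    c=np.load('pics/'+fn+'.npz'); r=c['R']@np.linalg.inv(c['K'])@[u,v,1]
    return c['o']+r*(z-c['o'][2])/r[2]
def proj(fn,p):
    c=np.load('pics/'+fn+'.npz'); q=c['K']@(c['R'].T@(np.array(p)-c['o'])); return q[:2]/q[2]
E
python3 - <<'E'
from h import *
print(arm.observe())
snap('top','top0.png');snap('side','side0.png')
for f in('top0.png','side0.png'):
    print(np.load('pics/'+f+'.npz')['o'],np.load('pics/'+f+'.npz')['R'])
E
```

```text
pics
{'clock': 0.0, 'joints': array([ 1.20839391,  0.43523834,  0.02498273,  1.57409884, -0.01162484,
        1.13402687, -0.07509307]), 'dq': array([ 1.27254189e-03,  3.54338132e-05,  2.00389768e-03, -9.80955942e-04,
        3.37509548e-04,  1.13029214e-03,  1.59829410e-03]), 'joint_efforts': array([-7.84648455e-04, -6.67851305e+01,  9.84350592e-01, -3.14467835e+01,
       -6.05645031e-02,  4.30360821e-02,  1.94606578e-04]), 'position': array([ 0.16036705, -0.60353198,  0.22593488]), 'ee_rot': array([-3.11356324e+00, -4.06615799e-01,  5.30335886e-04]), 'force': array([-0.34774203, -0.05853023,  0.2587117 ]), 'ft_torque': array([0.03683349, 0.06668046, 0.01171114]), 'gripper_force': 0.0, 'width': 1.0016407029927903}
[0.36254937 0.08336474 0.93631097] [[-0.00630538 -0.99327907  0.11557222]
 [-0.99988061  0.00789295  0.01328411]
 [-0.01410703 -0.11547466 -0.99321025]]
[0.14422898 1.02363674 0.49098588] [[-0.94438103 -0.14143433  0.29688516]
 [-0.32885183  0.40881994 -0.85130648]
 [-0.00096861 -0.90158892 -0.43259274]]
```

View pics/top0.png

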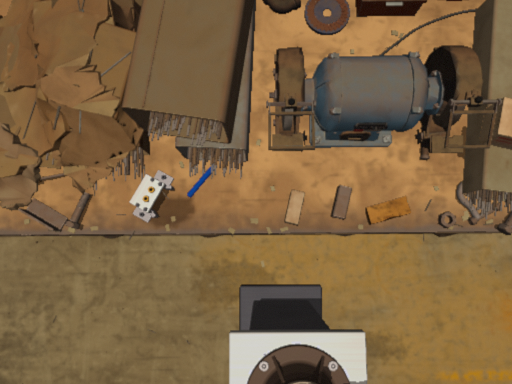

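View pics/side0.png

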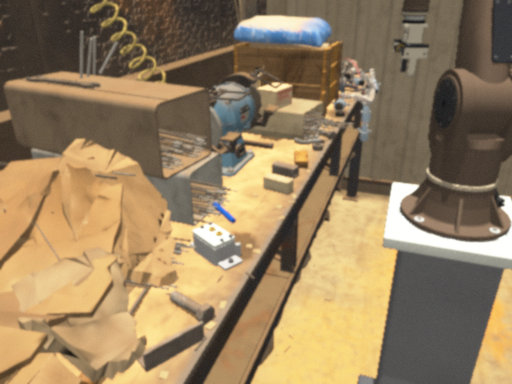

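Run:
```python
from h import *
i=cv2.imread('pics/top0.png')
a=cv2.resize(i[160:235,115:235],None,fx=6,fy=6,interpolation=cv2.INTER_CUBIC)[:, :720]
b=cv2.resize(i[170:240,270:420],None,fx=5,fy=5,interpolation=cv2.INTER_CUBIC)
cv2.imwrite('pics/a.png',a);cv2.imwrite('pics/b.png',b)
for u,v in [(295,207),(342,201),(388,210),(150,195),(200,182),(250,234)]: print(u,v,px('top0.png',u,v,0.0))
```

```text
295 207 [0.4433639  0.00078805 0.        ]
342 201 [ 0.45711112 -0.11335623  0.        ]
388 210 [ 0.434403   -0.22343867  0.        ]
150 195 [0.47550412 0.35471669 0.        ]
200 182 [0.50664083 0.23239585 0.        ]
250 234 [0.37888213 0.11029434 0.        ]
```

View pics/a.png

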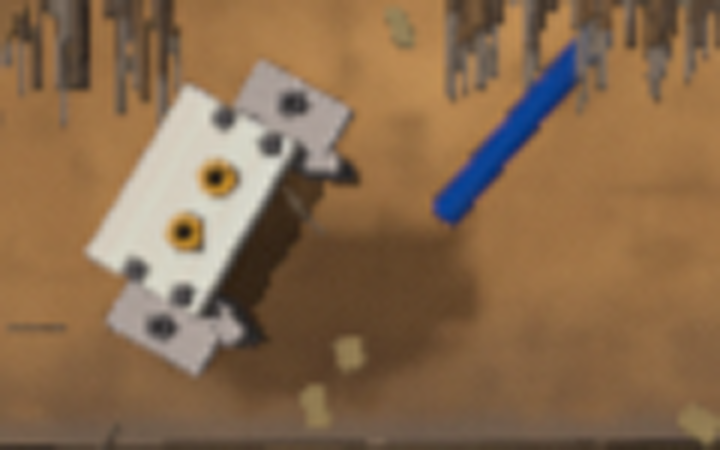

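View pics/b.png

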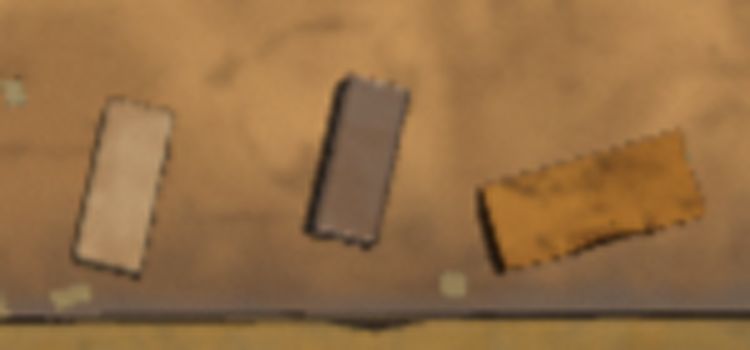

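Run:
```python
from h import *
def q(u,v,s,o,z): return px('top0.png',(u+.5)/s-.5+o[0],(v+.5)/s-.5+o[1],z)
P=np.array([q(u,v,6,(115,160),.05) for u,v in [(187,83),(298,150),(205,315),(88,252)]])
B=np.array([q(u,v,6,(115,160),.055) for u,v in [(217,177),(184,231)]])
T=np.array([q(u,v,6,(115,160),.03) for u,v in [(348,172),(258,335)]])
W=np.array([q(u,v,5,(270,170),.025) for u,v in [(483,186),(682,130),(705,212),(500,270)]])
for n,A in (('plate',P),('wood',W)):
    print(n,A.round(4),A.mean(0),'sides',[np.linalg.norm(A[i]-A[i-1]).round(4) for i in range(4)])
    for i,j in ((1,0),(2,3),(2,1),(3,0)): d=A[i]-A[j];print(np.degrees(np.arctan2(d[1],d[0])))
print('bush',B,'tips',T,np.linalg.norm(T[0]-T[1]))
for n,(u,v) in dict(white=(125,187),steel=(358,160)).items(): print(n,q(u,v,5,(270,170),.035))
d=(B[1]-B[0]);print('bushdir',np.degrees(np.arctan2(d[1],d[0])))
s=arm.observe();print(R.from_rotvec(s['ee_rot']).as_matrix().round(3))
```

```text
plate [[0.5203 0.3515 0.05  ]
 [0.4936 0.3076 0.05  ]
 [0.4298 0.3421 0.05  ]
 [0.4545 0.388  0.05  ]] [0.47454586 0.34730912 0.05      ] sides [np.float64(0.0752), np.float64(0.0513), np.float64(0.0725), np.float64(0.0521)]
-121.31275621538786
-118.25002704508057
151.57706293448842
150.9096796323238
wood [[ 0.4404 -0.1645  0.025 ]
 [ 0.4662 -0.2591  0.025 ]
 [ 0.4274 -0.2678  0.025 ]
 [ 0.4009 -0.1709  0.025 ]] [ 0.43372354 -0.21557116  0.025     ] sides [np.float64(0.0401), np.float64(0.098), np.float64(0.0398), np.float64(0.1005)]
-74.73867988642623
-74.70337011608794
-167.27960848848713
-170.82440558313982
bush [[0.48261021 0.33738841 0.055     ]
 [0.46180649 0.34957521 0.055     ]] tips [[0.48758456 0.29264451 0.03      ]
 [0.42332882 0.32686901 0.03      ]] 0.07280190570574067
white [0.44035002 0.00480774 0.035     ]
steel [ 0.45218269 -0.10409515  0.035     ]
bushdir 149.6382562326992
[[ 0.966  0.257 -0.   ]
 [ 0.257 -0.966  0.001]
 [-0.    -0.001 -1.   ]]
```

Run:
```python
from h import *
i=cv2.imread('pics/side0.png')
cv2.imwrite('pics/c.png',cv2.resize(i[120:270,130:310],None,fx=4,fy=4,interpolation=cv2.INTER_CUBIC))
# bench-plane reference: project points into side view
for p in [(0.4566,.3155,0),(.456,.314,.03),(.4745,.3473,.05),(.4337,-.2156,.025)]: print(p,proj('side0.png',p).round(1))
for p in [(x,y,z) for y in(.17,.23) for x in (.5,.52,.54) for z in(0,.07,.13)]: print(p,proj('side0.png',p).round(0),((proj('side0.png',p)-[130,120])*4).round(0),proj('top0.png',p).round(0))
```

```text
(0.4566, 0.3155, 0) [228.5 246.1]
(0.456, 0.314, 0.03) [228.6 233.6]
(0.4745, 0.3473, 0.05) [213.4 231.5]
(0.4337, -0.2156, 0.025) [300.5 154. ]
(0.5, 0.17, 0) [235. 212.] [420. 370.] [225. 184.]
(0.5, 0.17, 0.07) [234. 186.] [418. 265.] [223. 180.]
(0.5, 0.17, 0.13) [234. 163.] [415. 171.] [220. 176.]
(0.52, 0.17, 0) [228. 211.] [390. 365.] [225. 176.]
(0.52, 0.17, 0.07) [227. 185.] [386. 261.] [223. 171.]
(0.52, 0.17, 0.13) [226. 162.] [383. 166.] [220. 166.]
(0.54, 0.17, 0) [220. 210.] [360. 360.] [225. 168.]
(0.54, 0.17, 0.07) [219. 184.] [356. 256.] [223. 163.]
(0.54, 0.17, 0.13) [218. 161.] [351. 162.] [220. 157.]
(0.5, 0.23, 0) [225. 224.] [382. 416.] [201. 185.]
(0.5, 0.23, 0.07) [224. 197.] [378. 307.] [196. 180.]
(0.5, 0.23, 0.13) [223. 172.] [374. 208.] [191. 176.]
(0.52, 0.23, 0) [218. 223.] [350. 410.] [201. 177.]
(0.52, 0.23, 0.07) [216. 196.] [345. 302.] [196. 172.]
(0.52, 0.23, 0.13) [215. 171.] [340. 204.] [192. 167.]
(0.54, 0.23, 0) [210. 221.] [319. 405.] [201. 169.]
(0.54, 0.23, 0.07) [208. 194.] [313. 297.] [196. 163.]
(0.54, 0.23, 0.13) [207. 170.] [307. 199.] [192. 157.]
```

View pics/c.png

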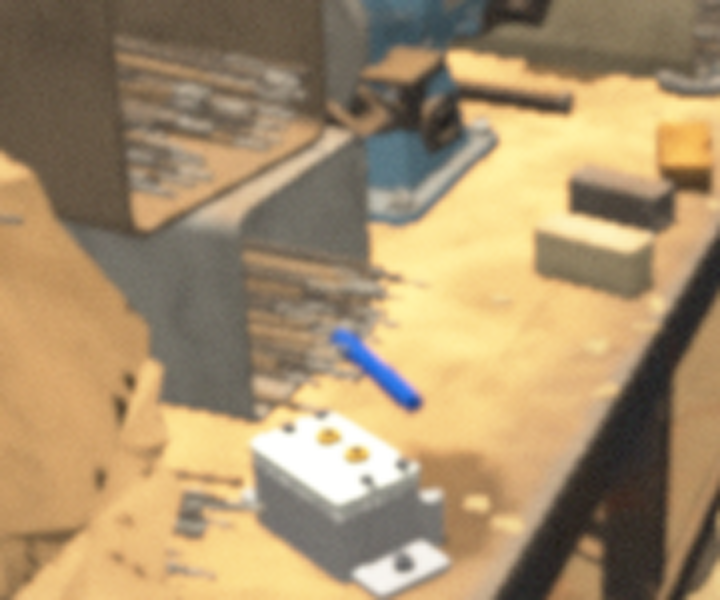

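Call:
drive_tool:
  targets:
    - [0,0,1.6,0.7,0.9,0,1]
    - [0,0,3.2,1.4,1.8,0,1]
    - [0,0,4.8,2.1,2.7,0,1]
    - [0,0,6.4,2.8,3.6,0,1]
    - [0,0,8,3.5,4.5,0,1]
  force: 40

```text
clock: 0.6
position: [0.3012, -0.4223, 0.2265]
ee_rot: [-2.784, -1.455, 0.0]
force: [0.3, -0.0, -0.1]
width: 1.007
gripper_force: 0.0
```

Call:
drive_tool:
  targets:
    - [0,0,1.6,0.7,0.9,0,1]
    - [0,0,3.2,1.4,1.8,0,1]
    - [0,0,4.8,2.1,2.7,0,1]
    - [0,0,6.4,2.8,3.6,0,1]
    - [0,0,8,3.4,4.4,0,1]

```text
clock: 1.1
position: [0.4375, -0.2458, 0.2267]
ee_rot: [-2.117, -2.321, -0.0]
force: [0.4, -0.7, -0.1]
width: 0.998
gripper_force: 0.0
```

Call:
drive_tool:
  targets:
    - [0,0,1,0,0,-0.5,1]
    - [0,0,2,0,0,-1,1]
    - [0,0,2,0,0,-1,1]

```text
clock: 1.4
position: [0.4348, -0.2472, 0.1844]
ee_rot: [-1.91, -2.489, 0.001]
force: [-0.3, -0.0, -0.0]
width: 1.001
gripper_force: 0.0
```

Run:
```python
from h import *
s=arm.observe();print(s['clock'],s['position'],R.from_rotvec(s['ee_rot']).as_matrix().round(3),s['joints'].round(2),s['force'])
snap('wrist','w1.png')
for p in [(.4404,-.1645,.025),(.4662,-.2591,.025),(.4274,-.2678,.025),(.4009,-.1709,.025)]: print(proj('w1.png',p).round(0))
```

```text
1.4 [ 0.43482525 -0.24722853  0.18437048] [[-0.259  0.966 -0.004]
 [ 0.966  0.259  0.002]
 [ 0.003 -0.004 -1.   ]] [ 0.78  0.32 -0.47  1.89  0.17  0.97  0.5 ] [-0.26120884 -0.00993131 -0.02628074]
[281.  96.]
[279. 198.]
[240. 196.]
[238.  92.]
```

View pics/w1.png

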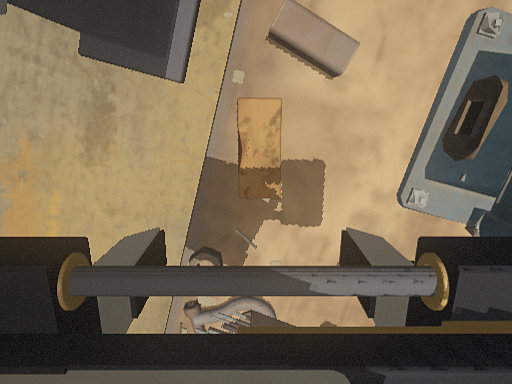

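Call:
drive_tool:
  targets:
    - [0,0,0,0.2,-0.08,-0.8,1]
    - [0,0,0,0.2,-0.08,-1.6,1]
    - [0,0,0,0.2,-0.08,-2.4,1]
    - [0,0,0,0.2,-0.08,-3.2,1]
    - [0,0,0,0.2,-0.08,-3.2,1]

```text
clock: 1.95
position: [0.4425, -0.2509, 0.0565]
ee_rot: [-1.916, -2.484, 0.002]
force: [-1.3, -0.8, 0.2]
width: 1.003
gripper_force: 0.0
```

Run:
```python
from h import *
s=arm.observe();p=s['position'];print(p,s['force'],'to go',(np.array([.443,-.250,.004])-p)/.04)
```

```text
[ 0.44250259 -0.25090036  0.05649219] [-1.32111632 -0.75577333  0.23218196] to go [ 0.01243531  0.02250899 -1.31230484]
```

Call:
drive_tool:
  targets:
    - [0,0,0,0,0,-0.6,1]
    - [0,0,0,0,0,-1.1,1]
    - [0,0,0,0,0,-1.3,1]
    - [0,0,0,0,0,-1.3,0.4]
    - [0,0,0,0,0,-1.3,0.3]

```text
clock: 2.45
position: [0.4454, -0.2518, 0.0081]
ee_rot: [1.915, 2.488, 0.0]
force: [0.1, -0.1, -0.5]
width: 0.874
gripper_force: 0.0
```

Call:
drive_tool:
  targets:
    - [0,0,0,0,0,0,0.3]
    - [0,0,0,0,0,0,0.2]
    - [0,0,0,0,0,0,0.2]
    - [0,0,0,0,0,0,0.2]
    - [0,0,0,0,0,0,0.2]

```text
clock: 2.95
position: [0.4444, -0.2513, 0.0069]
ee_rot: [-1.915, -2.49, 0.0]
force: [-1.9, -0.7, 3.1]
width: 0.467
gripper_force: 39.8
```

Call:
drive_tool:
  targets:
    - [0,0,0,0,0,0.5,0.2]
    - [0,0,0,-0.2,0,1.2,0.2]
    - [0,0,0,-0.5,0,1.9,0.2]
    - [0,0,0,-0.9,0.2,2.6,0.2]
    - [0,0,-1,-1.1,0.8,2.7,0.2]

```text
clock: 3.45
position: [0.4006, -0.2214, 0.1171]
ee_rot: [2.024, 2.397, -0.0]
force: [1.0, 0.9, -1.7]
width: 0.469
gripper_force: 39.8
```

Call:
drive_tool:
  targets:
    - [0,0,-1,0,0.8,0,0.2]
    - [0,0,-2,0,1.6,0,0.2]
    - [0,0,-3,0,2.4,0,0.2]
    - [0,0,-4,0,3.2,0,0.2]
    - [0,0,-5,0,4,0,0.2]

```text
clock: 3.95
position: [0.4002, -0.058, 0.1148]
ee_rot: [2.498, 1.905, 0.0]
force: [0.8, 0.5, -0.6]
width: 0.465
gripper_force: 39.8
```

Call:
drive_tool:
  targets:
    - [0,0,-1,0,0.8,0,0.2]
    - [0,0,-2,0,1.6,0,0.2]
    - [0,0,-3,0,2.4,0,0.2]
    - [0,0,-3,0,3.2,0,0.2]
    - [0,0,-3,0,4,0,0.2]

```text
clock: 4.45
position: [0.4002, 0.102, 0.1148]
ee_rot: [2.722, 1.568, -0.0]
force: [0.2, -0.5, -1.3]
width: 0.467
gripper_force: 39.8
```

Call:
drive_tool:
  targets:
    - [0,0,0,0,0.7,0,0.2]
    - [0,0,0,0,1.2,0,0.2]
    - [0,0,0,0,1.5,0,0.2]
    - [0,0,0,0,1.5,0,0.2]

```text
clock: 4.85
position: [0.4004, 0.1621, 0.1147]
ee_rot: [-2.72, -1.571, -0.0]
force: [0.4, -0.6, -1.1]
width: 0.463
gripper_force: 39.8
```

Run:
```python
from h import *
s=arm.observe();p=s['position'];M=R.from_rotvec(s['ee_rot']).as_matrix();print(s['clock'],p,M.round(3),s['width'],s['joints'].round(2),s['force'])
snap('wrist','w2.png')
snap('top','t2.png')
for q in [(.4876,.2926,.03),(.4233,.3269,.03),(.4936,.3076,.05),(.4298,.3421,.05)]: print(proj('w2.png',q).round(0))
w=cv2.imread('pics/w2.png');t=cv2.imread('pics/t2.png')
t=cv2.resize(t[110:260,110:310],None,fx=2.56,fy=2.56,interpolation=cv2.INTER_CUBIC)
c=np.hstack([w,t]);cv2.imwrite('pics/d.png',cv2.resize(c,(800,int(800*384/1024))))
```

```text
4.85 [0.40038464 0.16208632 0.11474064] [[ 0.5    0.866  0.   ]
 [ 0.866 -0.5    0.001]
 [ 0.001 -0.    -1.   ]] 0.46316315660448176 [-0.13  0.31 -0.46  2.13  0.2   0.74 -1.24] [ 0.35703759 -0.59640866 -1.06771951]
[268. -32.]
[155. -27.]
[265. -77.]
[139. -73.]
```

View pics/d.png

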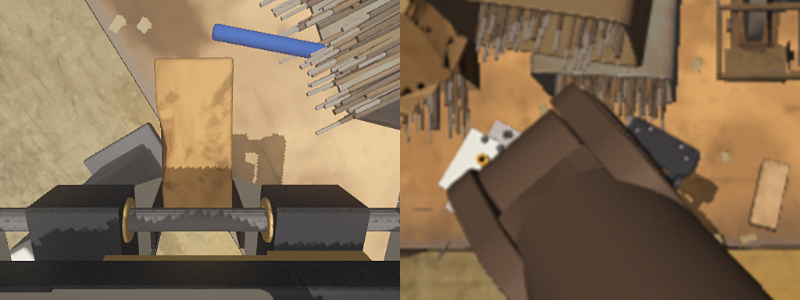

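Run:
```python
from h import *
k=1/.78125
for n,u,v in [('pen end',214,31),('rod tip',318,133),('rod tip2',303,50),('tip3',308,95)]:
  for z in (0.0,.05,.08,.11): print(n,z,px('w2.png',u*k,v*k,z).round(3))
for u,v in [(155,58),(233,58),(163,168),(233,168)]: print('wood',px('w2.png',u*k,v*k,.0045+.115-.004-.006+.025-.006).round(4))
# body outline projected at z of body bottom (66mm above TCP)
s=arm.observe();T=R.from_rotvec(s['ee_rot']).as_matrix()
for x in(-.0375,.0375):
  for y in(-.095,.095): 
    q=s['position']+T@[x,y,-.066];print('body',q.round(3),proj('w2.png',q).round(0)*.78)
```

```text
pen end 0.0 [0.475 0.257 0.   ]
pen end 0.05 [0.468 0.251 0.05 ]
pen end 0.08 [0.464 0.248 0.08 ]
pen end 0.11 [0.46  0.244 0.11 ]
rod tip 0.0 [0.523 0.112 0.   ]
rod tip 0.05 [0.508 0.133 0.05 ]
rod tip 0.08 [0.498 0.145 0.08 ]
rod tip 0.11 [0.489 0.158 0.11 ]
rod tip2 0.0 [0.543 0.198 0.   ]
rod tip2 0.05 [0.524 0.203 0.05 ]
rod tip2 0.08 [0.512 0.206 0.08 ]
rod tip2 0.11 [0.501 0.209 0.11 ]
tip3 0.0 [0.53  0.155 0.   ]
tip3 0.05 [0.513 0.168 0.05 ]
tip3 0.08 [0.503 0.176 0.08 ]
tip3 0.11 [0.493 0.183 0.11 ]
wood [0.424  0.2464 0.1285]
wood [0.4598 0.2258 0.1285]
wood [0.3949 0.192  0.1285]
wood [0.431  0.1712 0.1285]
body [0.299 0.175 0.181] [ -6.24 331.5 ]
body [0.464 0.08  0.181] [400.92 332.28]
body [0.337 0.24  0.18 ] [-47.58 181.74]
body [0.501 0.145 0.18 ] [443.82 182.52]
```

Call:
drive_tool:
  targets:
    - [0,0,0,0.05,0.5,0,0.2]
    - [0,0,0,0.05,1.0,0,0.2]
    - [0,0,0,0.05,1.4,0,0.2]
    - [0,0,0,0.05,1.4,0,0.2]

```text
clock: 5.35
position: [0.4028, 0.2174, 0.1148]
ee_rot: [-2.721, -1.569, -0.001]
force: [0.2, -0.6, -1.0]
width: 0.469
gripper_force: 39.8
```

Run:
```python
from h import *
s=arm.observe();p=s['position'];print(s['clock'],p,s['force'],s['ee_rot'])
snap('wrist','w3.png')
for q in [(.4876,.2926,.03),(.4233,.3269,.03),(.4936,.3076,.05),(.4298,.3421,.05)]: print(proj('w3.png',q).round(0))
```

```text
5.35 [0.40279034 0.21742473 0.11483745] [ 0.24048497 -0.61565811 -0.98267212] [-2.72146531e+00 -1.56851734e+00 -1.03540890e-03]
[304.  51.]
[198.  55.]
[306.  18.]
[188.  22.]
```

View pics/w3.png

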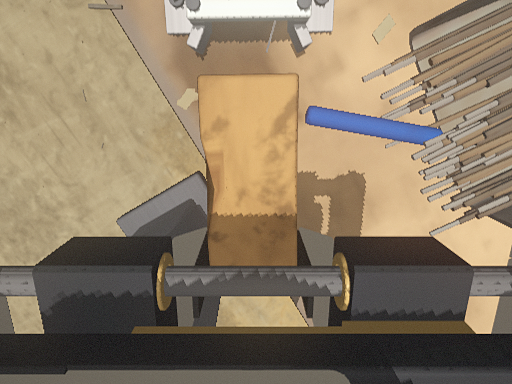

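Run:
```python
from h import *
f='w3.png'
t=np.array([px(f,197,50,.03),px(f,304,50,.03)]);print('tips',t.round(4),t.mean(0),np.linalg.norm(t[0]-t[1]))
pl=np.array([px(f,185,20,.05),px(f,313,20,.05)]);print('plate front',pl.round(4),pl.mean(0),np.linalg.norm(pl[0]-pl[1]))
d=pl[1]-pl[0];print(np.degrees(np.arctan2(d[1],d[0])),np.degrees(np.arctan2(*(t[1]-t[0])[1::-1])))
w=np.array([px(f,198,75,.1325),px(f,298,74,.1325)]);print('wood end',w.round(4),w.mean(0),np.linalg.norm(w[0]-w[1]))
wb=np.array([px(f,208,265,.1325),px(f,297,265,.1325)]);print('wood near',wb.round(4))
# rods: LK from w2 to w3
a=cv2.imread('pics/w2.png',0);b=cv2.imread('pics/w3.png',0)
pts=np.float32([[407,170],[388,64],[394,122],[274,40],[398,85],[390,50]])
g=np.float32([proj(f,px('w2.png',*p,.05)) for p in pts])
n,st,e=cv2.calcOpticalFlowPyrLK(a,b,pts.reshape(-1,1,2),g.reshape(-1,1,2).copy(),winSize=(25,25),maxLevel=1,flags=cv2.OPTFLOW_USE_INITIAL_FLOW)
A=np.load('pics/w2.png.npz');B=np.load('pics/w3.png.npz')
P=lambda c:c['K']@np.c_[c['R'].T,-c['R'].T@c['o']]
X=cv2.triangulatePoints(P(A),P(B),pts.T.astype(float),n.reshape(-1,2).T.astype(float));X=(X[:3]/X[3]).T
for p,q,x,s,ee in zip(pts,n.reshape(-1,2),X,st,e): print(p,q.round(0),x.round(3),s,ee)
```

```text
tips [[0.4246 0.3297 0.03  ]
 [0.4881 0.2929 0.03  ]] [0.45635672 0.3113008  0.03      ] 0.07330133775430825
plate front [[0.4288 0.3437 0.05  ]
 [0.4968 0.3043 0.05  ]] [0.46280568 0.32398182 0.05      ] 0.07864806911951136
-30.077017945880268 -30.077616837578287
wood end [[0.4266 0.301  0.1325]
 [0.4617 0.2811 0.1325]] [0.4441309  0.29105757 0.1325    ] 0.0402965825527498
wood near [[0.3849 0.2272 0.1325]
 [0.4214 0.2061 0.1325]]
[407. 170.] [405. 248.] [0.487 0.155 0.089] [1] [134.47156]
[388.  64.] [417. 135.] [0.532 0.201 0.032] [1] [12.9071]
[394. 122.] [422. 192.] [0.514 0.167 0.048] [1] [9.99405]
[274.  40.] [308. 114.] [0.471 0.254 0.029] [1] [12.90285]
[398.  85.] [429. 156.] [0.529 0.186 0.042] [1] [21.97535]
[390.  50.] [417. 122.] [0.537 0.208 0.028] [1] [8.6493]
```

Call:
drive_tool:
  targets:
    - [0,0,0,0,0,-0.5,0.2]
    - [0,0,0,0,0,-1.0,0.2]
    - [0,0,0,0,0,-1.5,0.2]
    - [0,0,0,0,0,-2.0,0.2]
    - [0,0,0,0,0,-2.0,0.2]

```text
clock: 5.9
position: [0.4013, 0.2137, 0.0329]
ee_rot: [2.723, 1.565, -0.008]
force: [0.3, -1.1, -1.4]
width: 0.469
gripper_force: 39.8
```

Call:
drive_tool:
  targets:
    - [0,0,0,0,0,-0.3,0.2]
    - [0,0,0,0,0,-0.55,0.2]
    - [0,0,0,0,0,-0.65,0.2]
    - [0,0,0,0,0,-0.65,0.2]

```text
clock: 6.3
position: [0.4023, 0.2165, 0.0084]
ee_rot: [2.722, 1.568, -0.001]
force: [-0.1, -0.6, -0.0]
width: 0.466
gripper_force: 39.8
```

Run:
```python
from h import *
s=arm.observe();p=s['position'];print(s['clock'],p,s['force'],s['ft_torque'])
d=p[:2]-[.4692,.335];e=np.array([-.501,-.865]);print('along',d@e,'lat',d@[.865,-.501])
for z in(.03,.05,.08):print(px('w3.png',365,78,z),px('w3.png',385,118,z))
```

```text
6.3 [0.40232601 0.21652161 0.00837321] [-0.13232295 -0.59778389 -0.01095549] [-0.09293706 -0.0364092  -0.02352842]
along 0.1359876808035334 lat 0.0015116710323683363
[0.51661324 0.25546397 0.03      ] [0.51763353 0.2233189  0.03      ]
[0.51032262 0.25756089 0.05      ] [0.51125873 0.22806801 0.05      ]
[0.5008867  0.26070627 0.08      ] [0.50169654 0.23519168 0.08      ]
```

Call:
drive_tool:
  targets:
    - [0,0,0,0.1,0.18,0,0.2]
    - [0,0,0,0.2,0.36,0,0.2]
    - [0,0,0,0.3,0.54,0,0.2]
    - [0,0,0,0.39,0.72,0,0.2]
    - [0,0,0,0.48,0.9,0,0.2]

```text
clock: 6.8
position: [0.4222, 0.2537, 0.0089]
ee_rot: [-2.722, -1.568, -0.001]
force: [0.2, 0.5, -1.1]
width: 0.469
gripper_force: 39.8
```

Run:
```python
from h import *
s=arm.observe();p=s['position'];print(s['clock'],p,s['force'],s['ft_torque'])
d=p[:2]-[.4692,.335];e=np.array([-.501,-.865]);print('along',d@e,'lat',d@[.865,-.501])
d=snap('wrist','w4.png')
```

```text
6.8 [0.42218611 0.25369973 0.00885773] [ 0.20619784  0.51810247 -1.14014767] [-0.02176929 -0.01426081  0.04354715]
along 0.09387869574354986 lat 6.442441304260055e-05
```

View pics/w4.png

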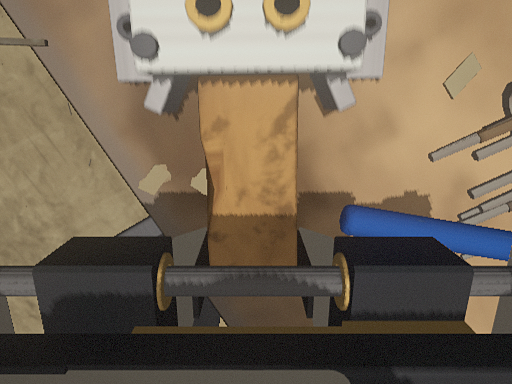

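Run:
```python
from h import *
A=np.load('pics/w3.png.npz');B=np.load('pics/w4.png.npz')
P=lambda c:c['K']@np.c_[c['R'].T,-c['R'].T@c['o']]
a=np.array([[307,113],[365,78],[385,100],[385,118],[197,50],[304,50]],float);b=np.array([[345,218],[432,157],[475,157],[470,193],[153,106],[345,104]],float)
X=cv2.triangulatePoints(P(A),P(B),a.T,b.T);X=(X[:3]/X[3]).T
for q,x in zip(b,X):print(q,x.round(3),proj('w3.png',x).round(0),proj('w4.png',x).round(0))
```

```text
[345. 218.] [0.47  0.255 0.032] [307. 113.] [345. 218.]
[432. 157.] [0.521 0.254 0.014] [364.  79.] [433. 156.]
[475. 157.] [0.539 0.233 0.001] [390.  92.] [467. 169.]
[470. 193.] [0.531 0.218 0.001] [389. 113.] [464. 200.]
[153. 106.] [0.423 0.335 0.02 ] [193.  47.] [159. 111.]
[345. 104.] [0.495 0.294 0.007] [306.  48.] [341. 107.]
```

Call:
drive_tool:
  targets:
    - [0,0,0,0.05,0.08,0,0.2]
    - [0,0,0,0.1,0.17,0,0.2]
    - [0,0,0,0.14,0.24,0,0.2]
    - [0,0,0,0.19,0.32,0,0.2]

```text
clock: 7.25
position: [0.4294, 0.2655, 0.0087]
ee_rot: [2.722, 1.568, -0.0]
force: [-0.0, 1.5, -1.1]
width: 0.468
gripper_force: 39.8
```

Call:
drive_tool:
  targets:
    - [0,0,0,0.05,0.08,0,0.2]
    - [0,0,0,0.1,0.17,0,0.2]
    - [0,0,0,0.14,0.24,0,0.2]
    - [0,0,0,0.14,0.24,0,0.2]

```text
clock: 7.65
position: [0.4352, 0.2757, 0.0088]
ee_rot: [-2.722, -1.568, -0.001]
force: [-0.2, 0.4, -0.7]
width: 0.467
gripper_force: 39.8
```

Run:
```python
from h import *
s=arm.observe();p=s['position'];print(s['clock'],p,s['force'],s['ft_torque'])
d=p[:2]-[.4692,.335];e=np.array([-.501,-.865]);print('along',d@e,'lat',d@[.865,-.501])
```

```text
7.65 [0.43518278 0.27571727 0.00876929] [-0.19830913  0.42540631 -0.74199992] [-0.09472768 -0.08037035  0.00474388]
along 0.06832218670693731 lat 0.00027574654158865966
```

Call:
drive_tool:
  targets:
    - [0,0,0,0.025,0.043,0,0.2]
    - [0,0,0,0.05,0.087,0,0.2]
    - [0,0,0,0.075,0.13,0,0.2]
    - [0,0,0,0.075,0.13,0,0.2]

```text
clock: 8.05
position: [0.4381, 0.2807, 0.0088]
ee_rot: [-2.722, -1.568, -0.0]
force: [0.0, 0.0, -0.1]
width: 0.468
gripper_force: 39.8
```

Call:
drive_tool:
  targets:
    - [0,0,0,0.025,0.043,0,0.2]
    - [0,0,0,0.025,0.043,0,0.2]

```text
clock: 8.25
position: [0.4391, 0.2823, 0.0088]
ee_rot: [-2.722, -1.568, -0.0]
force: [-0.4, 0.1, -0.8]
width: 0.468
gripper_force: 39.8
```

Call:
drive_tool:
  targets:
    - [0,0,0,0.025,0.043,0,0.2]
    - [0,0,0,0.025,0.043,0,0.2]

```text
clock: 8.45
position: [0.4401, 0.2841, 0.0088]
ee_rot: [-2.722, -1.568, -0.0]
force: [0.2, -0.0, 0.1]
width: 0.469
gripper_force: 39.8
```

Call:
drive_tool:
  targets:
    - [0,0,0,0.02,0.035,0,0.2]
    - [0,0,0,0.02,0.035,0,0.2]

```text
clock: 8.65
position: [0.4404, 0.2847, 0.0085]
ee_rot: [2.722, 1.568, -0.002]
force: [-0.2, -1.3, -1.8]
width: 0.467
gripper_force: 39.8
```

Call:
drive_tool:
  targets:
    - [0,0,0,0,0,-0.04,0.2]
    - [0,0,0,0,0,-0.04,0.6]
    - [0,0,0,0,0,-0.04,0.6]
    - [0,0,0,0,0,-0.04,0.6]
    - [0,0,0,0,0,-0.04,0.6]

```text
clock: 9.15
position: [0.4409, 0.2855, 0.0072]
ee_rot: [-2.722, -1.568, -0.001]
force: [-0.5, 0.0, -0.0]
width: 0.601
gripper_force: 0.0
```

Call:
drive_tool:
  targets:
    - [0,0,0,0,0,0.2,0.6]
    - [0,0,0,0,0,0.6,0.6]
    - [0,0,0,0,0,1.2,0.6]
    - [0,0,0,0,0,2.0,0.6]
    - [0,0,0,-0.3,-0.5,3.0,0.6]

```text
clock: 9.65
position: [0.4291, 0.2671, 0.1284]
ee_rot: [-2.719, -1.57, -0.002]
force: [1.2, -1.0, 1.5]
width: 0.6
gripper_force: 0.0
```

Call:
drive_tool:
  targets:
    - [0,0,0,-0.3,-0.5,0.6,0.6]
    - [0,0,0,-0.6,-1.0,1.0,0.6]
    - [0,0,0,-0.9,-1.5,1.0,0.6]
    - [0,0,0,-0.9,-1.5,1.0,0.6]

```text
clock: 10.05
position: [0.3916, 0.2026, 0.1681]
ee_rot: [2.722, 1.565, -0.0]
force: [0.6, 0.6, 1.0]
width: 0.599
gripper_force: 0.0
```

Run:
```python
from h import *
s=arm.observe();print(s['clock'],s['position'],s['force'],s['width'])
snap('wrist','w5.png')
o=np.array([.4692,.335]);e=np.array([-.501,-.865]);x=np.array([.865,-.501])
for y in (26,74):
  for l in(-21.5,21.5): print(y,l,proj('w5.png',[*(o+e*y/1e3+x*l/1e3),.025]).round(0))
```

```text
10.05 [0.39160508 0.20262472 0.16805513] [0.60546149 0.57511669 1.01099811] 0.5989574027295013
26 -21.5 [226.  35.]
26 21.5 [278.  35.]
74 -21.5 [228.  95.]
74 21.5 [277.  95.]
```

View pics/w5.png

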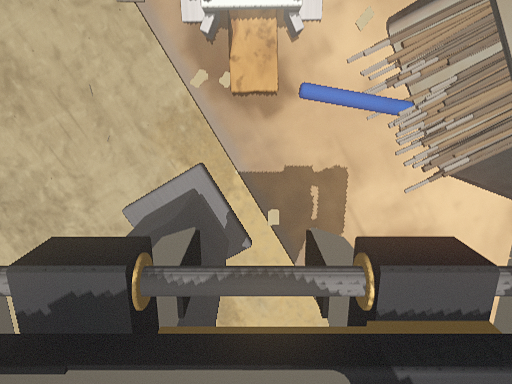

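The wood's outer end sits at (231–277, 94). That matches the fully-home prediction of 74 mm, so it is centred and released. Handing in.

```bash
python3 -c "
from cell import arm
print(arm.sign_off())"
```

```text
the job is handed in; nothing more can be done
None
```

The wooden off-cut is loaded in the jig against the end stop, lying flat and released, with the steel tube and white plastic block not touched; I handed the job in at about 10 s, and the hand-in returned no verdict.

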